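Index the engraving block three clicks on

TASK

On the engraver's bench stand two indexing blocks; take the one that holds the three-cornered pendant, not the round disc. Push its thumb lever three clicks clockwise (seen from above) from where it now stands, one notch at a time with a one-second stop in each notch, without going past the third, and let go of it there. Leave the other block's lever alone.

Things in the scene. Friction and masses are not known exactly. Their poses are not given: they have to be found in the camera images.
- shield_block: Fixed round block: dark steel foot 140 mm across, body 112 mm across to 34 mm high; on it a black 100 mm work table (top 46 mm) with a flat three-cornered steel pendant (side about 60 mm). Table and lever turn together about the vertical axis. Origin: on that axis at bench level; z up. Light lines on the foot mark six notches 20 degrees apart, symmetric about the block's -x (robot side).
- shield_lever (a joint): Lever angle of that block, rad, growing clockwise from above. Notches at 0, 0.349, 0.698, 1.047, 1.396, 1.745; starts at rest in one of the first three. About 3.5 N on the post lifts it out of a notch; half-way it snaps into the next and is held there. From above in the block's frame the lever points at 230 degrees minus this angle (counter-clockwise from the block's x).
- shield_post (a point): Upright thumb post at the end of that lever: plain steel pin 16 mm in diameter, 85 mm from the axis, top 85 mm above the bench. The point is on its centre line, 68 mm above the bench. A 10 mm lever bar (38 to 48 mm above the bench) runs from the pin inward to the work table. One click moves the post 30 mm along its arc.
- disc_post (a point): The same point on the thumb post of the second, otherwise equal block, which holds a round steel disc (60 mm). To be left alone. The two blocks, one left and one right of the robot's middle, swap places from run to run.

How it is judged:
By the outcome, as a careful person would: the job done as asked, in the order asked, and still so for the second after the job is handed in, with the robot touching nothing.
It also fails if it takes over 43 s, if anything falls off the work surface, if the arm or the gripper's body presses on something with over 40 N, if the wrist force passes 120 N, or if a joint passes its speed limit or range.

ROBOT

A 7-joint arm with a two-finger parallel gripper is mounted at the origin on the work surface. World frame = base frame: x ahead of the robot, y to its left, z up, the work surface at z = 0. Lengths are in m, angles in rad, forces in N, time in s.
With the tool pointing down it reaches from about 0.35 to 0.9 m from the base axis. Payload 8.1 kg.
Tool frame: the origin (TCP) lies at the very end of the fingers, on their centre line; the grasp point (between the pads) lies 19 mm behind it; z points along the fingers, y is the direction in which the jaws open and shut (so a half turn about z gives the same grasp; the last joint's range is limited). The gripper opens to 85 mm and grips with 20 to 120 N. Pads are 22 mm wide; open, the fingers measure 114 mm over their backs; the gripper's body (76 mm by 85 mm) begins 54 mm behind the grasp point. The pads swing forward as they close: fully open they stand 13 mm farther back than shut.
Start: joints at [-1.26, 0.434, 0.025, 1.573, -0.012, 1.134, -0.075], TCP at [0.251, 0.572, 0.231] pointing down, gripper open.
Joint ranges: [-2.62, 2.62], [-0.44, 2.09], [-1.27, 1.32], [0.08, 2.57], [-1.32, 4.46], [0.12, 2], [-2.74, 2.74]. Speed limits (rad/s): [2.22, 2.22, 3.01, 3.01, 3.14, 3.14, 3.14].

INTERFACE

Orientations are given as a unit quaternion [w, x, y, z].
In Python, from rig import manip gives the robot as it stands. The module is installed in compiled form; this text tells all that it offers.
- The arm moves only by the tool apply_moves, never from a script. Its arguments are lists of equal length, an entry for each row: "slide": the shift along the tool's x, y, z scaled (see below), a list of three; "angular": the turn, a rotation vector about the tool's x, y, z scaled (see below), a list of three. A call has 1 to 20 rows; each row is the pose to reach, as a shift and turn from the pose commanded when the call began, along the tool's axes at that moment; what a row does not reach only later rows make up. The controller multiplies each number of a shift by 50 cm and each number of a turn by 90 degrees. A row lasts 1/10 s, in which the tool goes at most 50 mm and 8.59 degrees, less where a joint would pass 70% of its speed; a pose out of reach is approached as far as the arm can. A call with a number of a shift or a turn outside -1 to 1 is refused whole. A call with a gripper value outside its range is refused whole. "grip" is the closure, from 0 (fully open) to 1 (shut), set as the call begins (left out, the last holds). The fingers move at their own pace and stop on an object; the grip force is fixed at half the most. Time passes only in rows, so rows that repeat a pose let the fingers close. It gives the time, the measured TCP pose, the force and the opening at its end, in the units of the state.
- manip.read_state(): the state, without advancing time (a new reading comes with each control period).
- manip.snapshot(name): name is "side" or "top"; returns a dict with "frame" (384x512x3 uint8, blue, green, red), "fx", "fy", "cx", "cy" (pixels), "eye" and "orientation" of the camera in the world. Camera axes: x right, y up, looking along -z (the intrinsics and any distortion apply to the point x, -y, -z); pixel columns grow to the right and rows downward; lengths in m; the calibration is good to about 2 mm. A picture is of the moment at which its call begins. There is no depth.
- manip.finish_job(): hands the job in, once; it reports no verdict.
Trained networks look in the newest picture that a camera, given by its name, has taken for a name from the list of things; names that differ only in an ending like _2 or _b are one class to them, and where a whole thing is asked for, a point or a joint stands for the part that bears it (a point fixed in the world has none). Each returns a list of dicts, best first, with "conf" (0 to 1); they miss things now and then, are a little off and sometimes report something else, mostly with a low value. They report only what shows in the picture. A call takes as long as a camera call.
- manip.cut_out(camera, name): "pixels" (384x512 bool, what is visible of it) and "position" ([column, row] in pixels, amid what is visible of it).
- manip.spot_point(camera, name): "position" ([column, row] in pixels: a listed point, or the origin of a listed thing).
The state is a dict: "time": time; "joints": joint angles; "dq": joint speeds; "effort": joint torques, N m; "position": TCP position; "eef_rot": TCP orientation; "contact_force": force on the tool from outside, world axes, zero at the start; "torque": the same for the moment, N m; "gripper_width": opening from 0.0 (shut) to 1.0 (fully open).
Only numpy, scipy, OpenCV 4.12 (cv2) and the standard library are available. Lean on these libraries where they do the work, as an engineer would, in place of code of your own. Each camera call takes 0.05 s, during which the arm holds its last target.

## Working session

There is one attempt and no reset: what is moved stays moved. The work goes in short steps, Python scripts to look and compute and a tool call to move; the robot and the scene stay as the last step left them, time stands still between calls to the robot, and variables do not carry over. Pictures are saved under pics/ and viewed, and the job is handed in when it is done.

Besides the shell and the picture viewer there is one more tool, called after "Emit:" in YAML: its name, and indented under it one key for each argument. apply_moves: Moves the arm, as the interface text tells. Shifts and turns lie within -1 to 1; 1 stands for 50 cm of shift or 90 degrees of turn. Its arguments: {"type":"object","properties":{"slide":{"type":"array","items":{"type":"array","items":{"type":"number"}}},"angular":{"type":"array","items":{"type":"array","items":{"type":"number"}}},"grip":{"type":"number"}},"required":["slide","angular"]}

```bash
mkdir -p pics
cat > h.py <<'E'
import numpy as np, cv2
from scipy.spatial.transform import Rotation as R
from rig import manip
def rot(q): return R.from_quat([q[1],q[2],q[3],q[0]])
def ray(s,px):
    d=np.array([(px[0]-s['cx'])/s['fx'],-(px[1]-s['cy'])/s['fy'],-1.0])
    return np.array(s['eye']),rot(s['orientation']).apply(d)
def atz(s,px,z):
    e,d=ray(s,px); return e+d*(z-e[2])/d[2]
def proj(s,P):
    c=rot(s['orientation']).inv().apply(np.array(P)-np.array(s['eye']))
    return [s['cx']+s['fx']*c[0]/-c[2], s['cy']-s['fy']*c[1]/-c[2]]
E
python3 - <<'E'
from h import *
st=manip.read_state()
print({k:np.round(v,4).tolist() for k,v in st.items()})
for c in ('top','side'):
    s=manip.snapshot(c); cv2.imwrite(f'pics/{c}1.png',s['frame'])
    print(c,{k:v for k,v in s.items() if k!='frame'})
    for n,z in (('shield_block',0),('shield_post',.068),('disc_post',.068)):
        for d in manip.spot_point(c,n)[:3]:
            print(n,d['conf'],d['position'],np.round(atz(s,d['position'],z),4))
E
```

```text
{'time': 0.0, 'joints': [-1.2596, 0.4352, 0.025, 1.5741, -0.0116, 1.134, -0.0751], 'dq': [-0.001, -0.0, 0.002, 0.0003, 0.0015, 0.0002, 0.0002], 'effort': [-0.0001, -67.0454, 1.0247, -31.6222, 0.0155, 0.012, -0.0], 'position': [0.2512, 0.5717, 0.2305], 'eef_rot': [-0.0001, 0.2055, 0.9787, -0.0008], 'contact_force': [-0.8082, 0.4558, -0.2387], 'torque': [0.0714, 0.0309, -0.0062], 'gripper_width': 1.0014}
top {'fx': 386.4892423161417, 'fy': 386.4892423161417, 'cx': 257.7129892835951, 'cy': 188.8170572755406, 'eye': array([ 0.46377501, -0.0279785 ,  0.93391956]), 'orientation': array([-0.70005571, -0.02816306,  0.04170829,  0.71231262])}
shield_block 0.78 [318.1, 167.8] [ 0.6055 -0.1956  0.    ]
shield_post 0.68 [327.7, 199.6] [ 0.5225 -0.2026  0.068 ]
disc_post 0.75 [188.6, 192.0] [0.5449 0.1098 0.068 ]
side {'fx': 398.4429405173529, 'fy': 398.4429405173529, 'cx': 258.8972624218948, 'cy': 197.0447315385911, 'eye': array([0.20727491, 0.37920184, 0.52964247]), 'orientation': array([-0.30773476, -0.13524475,  0.3944509 ,  0.85522901])}
shield_block 0.9 [283.4, 172.4] [ 0.6036 -0.2     0.    ]
shield_post 0.86 [319.3, 159.4] [ 0.5234 -0.2066  0.068 ]
disc_post 0.66 [193.0, 243.8] [0.5508 0.1132 0.068 ]
```

View pics/top1.png

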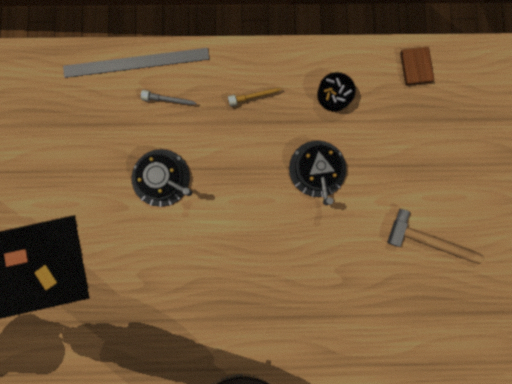

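View pics/side1.png

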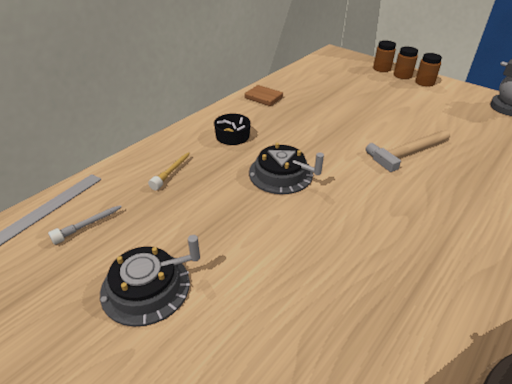

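Run:
```python
from h import *
s=manip.snapshot('top')
f=s['frame'][90:290,100:420]; 
a=cv2.resize(s['frame'][110:230,250:390],None,fx=5.5,fy=5,interpolation=cv2.INTER_CUBIC)
a=cv2.resize(s['frame'][110:230,250:390],(700,600),interpolation=cv2.INTER_CUBIC); cv2.imwrite('pics/crop1.png',a)
b=cv2.resize(s['frame'][110:230,120:260],(700,600),interpolation=cv2.INTER_CUBIC); cv2.imwrite('pics/crop2.png',b)
```

```text
(no output)
```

View pics/crop1.png

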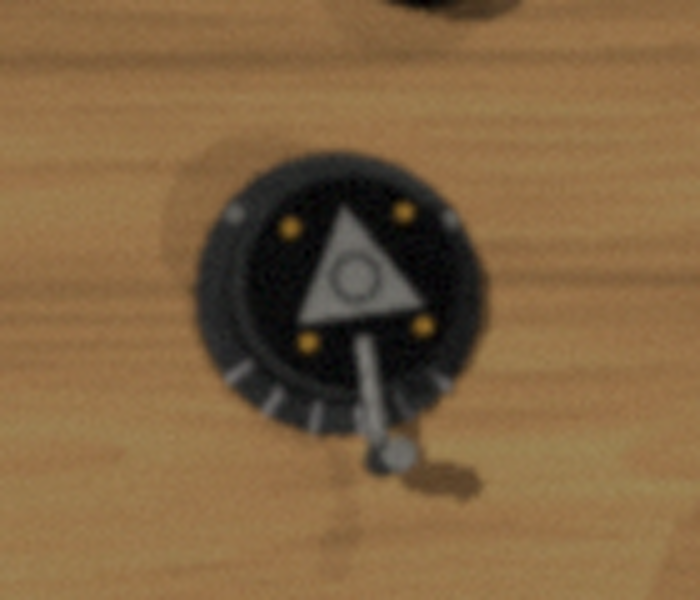

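The pendant block is on the right (crop centre about 345,290). Its lever points towards the robot, seemingly over the third line from the right. Next I'll measure the exact notch and the post position.

Run:
```python
from h import *
S={}
D={}
for c in ('top','side'):
    S[c]=manip.snapshot(c)
    for n in ('shield_block','shield_post'):
        D[c,n]=manip.spot_point(c,n)[0]['position']
def tri(n):
    A=np.zeros((3,3));b=np.zeros(3)
    for c in S:
        e,d=ray(S[c],D[c,n]); d/=np.linalg.norm(d); P=np.eye(3)-np.outer(d,d); A+=P;b+=P@e
    return np.linalg.solve(A,b)
for n in ('shield_block','shield_post'): print(n,tri(n))
s=S['top']
def crop(p): return [250+(p[0]+.5)/5-.5,110+(p[1]+.5)/5-.5]
# table outline/pendant centre etc
print('pendant ring z.048',atz(s,crop((355,277)),.049))
print('post top z.085',atz(s,crop((399,454)),.085))
for p in [(238,372),(273,402),(317,417),(405,405),(440,382),(235,214),(450,220)]:
    print(p,atz(s,crop(p),.008))
for z in (.0,.01): print('foot centre',z,atz(s,crop((342,293)),z))
pts=[atz(s,crop(p),.046) for p in [(290,228),(404,211),(423,325),(308,342)]]
print('pins centre',np.mean(pts,0))
b=np.array([.6046,-.198])
for p in [(238,372),(273,402),(317,417),(405,405),(440,382)]:
    v=atz(s,crop(p),.008)[:2]-b; print(np.linalg.norm(v),np.degrees(np.arctan2(v[1],v[0]))%360)
v=atz(s,crop((399,454)),.085)[:2]-b;print('post',np.linalg.norm(v),np.degrees(np.arctan2(v[1],v[0]))%360)
```

```text
shield_block [ 0.60423241 -0.19440488 -0.00125065]
shield_post [ 0.523053   -0.20684662  0.07227952]
pendant ring z.048 [ 0.6045742  -0.19282775  0.049     ]
post top z.085 [ 0.5195265  -0.20289771  0.085     ]
(238, 372) [ 0.56558108 -0.14217453  0.008     ]
(273, 402) [ 0.55074713 -0.15868119  0.008     ]
(317, 417) [ 0.54313033 -0.1797321   0.008     ]
(405, 405) [ 0.54823718 -0.22254108  0.008     ]
(440, 382) [ 0.55912732 -0.23994561  0.008     ]
(235, 214) [ 0.64300671 -0.14290808  0.008     ]
(450, 220) [ 0.63849391 -0.24792547  0.008     ]
foot centre 0.0 [ 0.6045486  -0.19529709  0.        ]
foot centre 0.01 [ 0.60304126 -0.19350551  0.01      ]
pins centre [ 0.60535891 -0.19399599  0.046     ]
0.0681099033800869 124.95142489259521
0.06667908811233829 143.8662456231947
0.06412671922128871 163.4488125672852
0.06147382920846668 203.52891307822188
0.0618643539655971 222.68953648888615
post 0.08521436475418412 183.2949022594227
```

Angles about the centre (0.6045, -0.194): the lines sit at about 127, 146, 167, (187), 207 and 226°, so the block's yaw is about -3.5°. The post at about 187° is in the third notch, so three clicks take it to the last notch. I'll cage the post loosely between the jaws.

```bash
cat >> h.py <<'E'
C=np.array([.6045,-.194])
def target(ang,z,r=.085):
    a=np.radians(ang); y=np.radians(ang-90)
    p=np.array([C[0]+r*np.cos(a),C[1]+r*np.sin(a),z])
    Y=np.array([np.cos(y),np.sin(y),0]);Z=np.array([0,0,-1.]);X=np.cross(Y,Z)
    return p,R.from_matrix(np.c_[X,Y,Z])
def rel(p,Rt,st=None):
    st=st or manip.read_state(); r0=rot(st['eef_rot'])
    return np.round(r0.inv().apply(p-np.array(st['position']))/.5,4).tolist(), np.round(np.degrees((r0.inv()*Rt).as_rotvec())/90,4).tolist()
E
python3 - <<'E'
from h import *
print(rel(*target(186.5,.20)))
print(rel(*target(186.5,.15)))
E
```

```text
([-1.1161, -1.2047, 0.0626], [0.0, 0.0, -0.3357])
([-1.1161, -1.2047, 0.1626], [0.0, 0.0, -0.3357])
```

Emit:
apply_moves:
  slide:
    - [-0.9, -0.97, 0.05]
    - [-0.9, -0.97, 0.05]
    - [-0.9, -0.97, 0.05]
    - [-0.9, -0.97, 0.05]
    - [-0.9, -0.97, 0.05]
    - [-0.9, -0.97, 0.05]
    - [-0.9, -0.97, 0.05]
    - [-0.9, -0.97, 0.05]
    - [-0.9, -0.97, 0.05]
    - [-0.9, -0.97, 0.05]
    - [-0.9, -0.97, 0.05]
    - [-0.9, -0.97, 0.05]
    - [-0.9, -0.97, 0.05]
    - [-0.9, -0.97, 0.05]
    - [-0.9, -0.97, 0.05]
    - [-0.9, -0.97, 0.05]
  angular:
    - [0, 0, -0.336]
    - [0, 0, -0.336]
    - [0, 0, -0.336]
    - [0, 0, -0.336]
    - [0, 0, -0.336]
    - [0, 0, -0.336]
    - [0, 0, -0.336]
    - [0, 0, -0.336]
    - [0, 0, -0.336]
    - [0, 0, -0.336]
    - [0, 0, -0.336]
    - [0, 0, -0.336]
    - [0, 0, -0.336]
    - [0, 0, -0.336]
    - [0, 0, -0.336]
    - [0, 0, -0.336]
  grip: 0.45

```text
time: 2.35
position: [0.468, -0.0519, 0.2062]
eef_rot: [-0.0, -0.057, 0.998, 0.0]
contact_force: [-0.0, 0.4, -0.4]
gripper_width: 0.55
```

Run:
```python
from h import *
st=manip.read_state();print(st['time'],st['joints'],st['gripper_width'],st['contact_force'])
print(rel(*target(186.5,.15)))
```

```text
2.35 [-0.2491009   0.20805805  0.29378274  1.98730607 -0.07393263  0.95665446
  1.76638811] 0.5502621850769837 [-0.01780781  0.4131873  -0.42178377]
([-0.0688, -0.3135, 0.1122], [0.0004, -0.0002, 0.0005])
```

Emit:
apply_moves:
  slide:
    - [-0.069, -0.3135, 0.112]
    - [-0.069, -0.3135, 0.112]
    - [-0.069, -0.3135, 0.112]
    - [-0.069, -0.3135, 0.112]
    - [-0.069, -0.3135, 0.112]
    - [-0.069, -0.3135, 0.112]
    - [-0.069, -0.3135, 0.112]
  angular:
    - [0, 0, 0]
    - [0, 0, 0]
    - [0, 0, 0]
    - [0, 0, 0]
    - [0, 0, 0]
    - [0, 0, 0]
    - [0, 0, 0]

```text
time: 3.05
position: [0.5207, -0.202, 0.1506]
eef_rot: [0.0, -0.058, 0.998, 0.001]
contact_force: [-0.2, -0.5, -0.3]
gripper_width: 0.549
```

Run:
```python
from h import *
s=manip.snapshot('side')
a=cv2.resize(s['frame'][80:230,210:410],(800,600),interpolation=cv2.INTER_CUBIC); cv2.imwrite('pics/s2.png',a)
p=target(186.5,.068)[0]; u=proj(s,p); print('post crop',[(u[0]-210)*4,(u[1]-80)*4])
st=manip.read_state(); u=proj(s,st['position']); print('tcp crop',[(u[0]-210)*4,(u[1]-80)*4])
print(rel(*target(186.5,.054)))
```

```text
post crop [np.float64(439.6259027019212), np.float64(322.79017743794316)]
tcp crop [np.float64(456.59511818518376), np.float64(177.79584827177678)]
([0.0018, -0.0028, 0.1935], [0.0006, 0.0005, 0.0022])
```

View pics/s2.png

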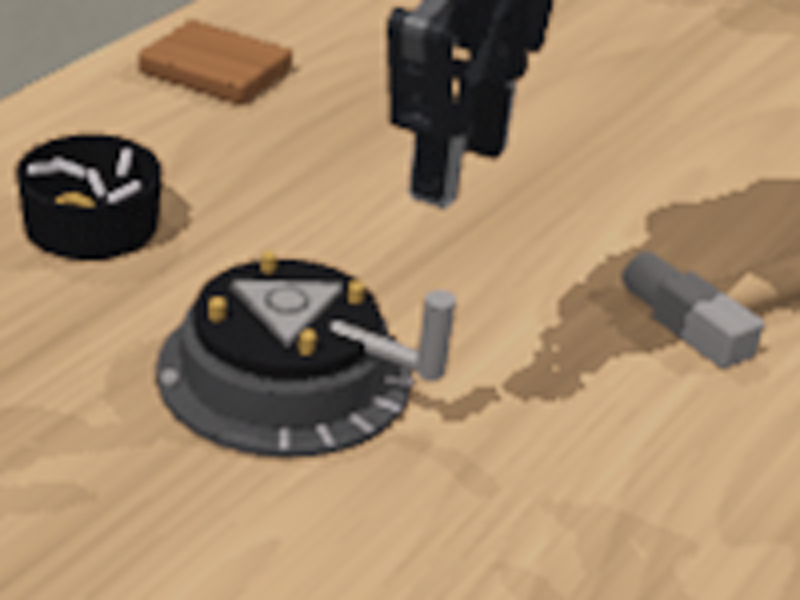

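The post sits at about (436, 330) in the crop, against a prediction of (440, 323), so they agree to within about 2 mm. I can descend now.

Emit:
apply_moves:
  slide:
    - [0.002, -0.003, 0.07]
    - [0.002, -0.003, 0.14]
    - [0.002, -0.003, 0.193]
    - [0.002, -0.003, 0.193]
    - [0.002, -0.003, 0.193]
  angular:
    - [0, 0, 0]
    - [0, 0, 0]
    - [0, 0, 0]
    - [0, 0, 0]
    - [0, 0, 0]

```text
time: 3.6
position: [0.5198, -0.2053, 0.0546]
eef_rot: [0.0, -0.058, 0.998, 0.0]
contact_force: [-0.8, -0.3, -0.3]
gripper_width: 0.548
```

Run:
```python
from h import *
st=manip.read_state();print(st['time'],st['position'],st['contact_force'])
s=manip.snapshot('side')
a=cv2.resize(s['frame'][80:230,210:410],(800,600),interpolation=cv2.INTER_CUBIC); cv2.imwrite('pics/s3.png',a)
s=manip.snapshot('top')
a=cv2.resize(s['frame'][110:230,250:390],(700,600),interpolation=cv2.INTER_CUBIC); cv2.imwrite('pics/t3.png',a)
```

```text
3.6 [ 0.51983765 -0.20534173  0.05456188] [-0.81613881 -0.31922126 -0.2888253 ]
```

View pics/s3.png

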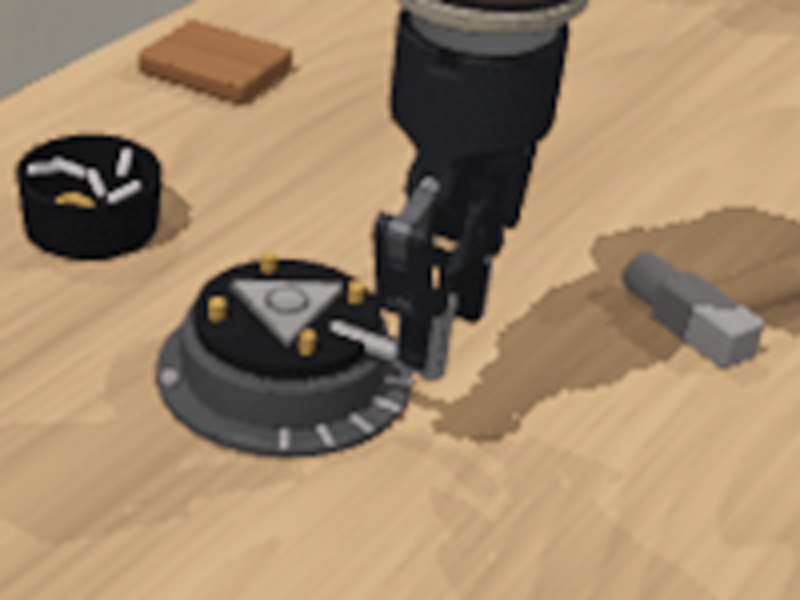

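View pics/t3.png

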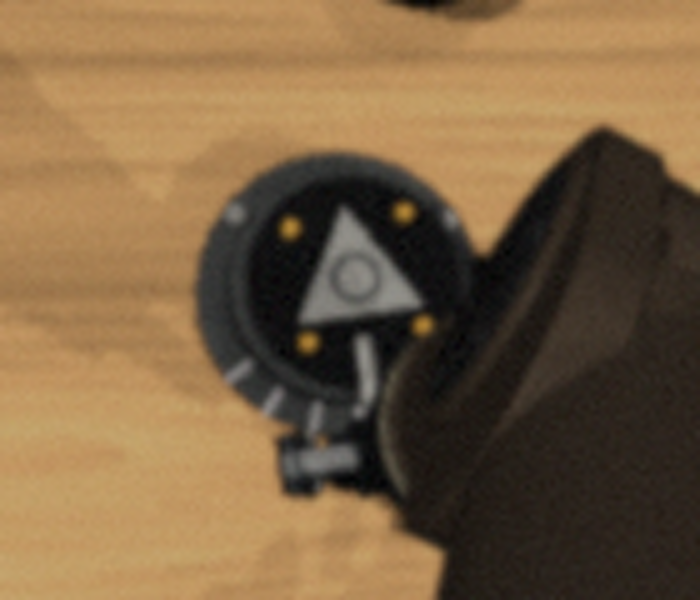

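The jaws straddle the post and the lever hasn't moved. Next I close to a loose cage.

Emit:
apply_moves:
  slide:
    - [0, 0, 0]
    - [0, 0, 0]
    - [0, 0, 0]
    - [0, 0, 0]
    - [0, 0, 0]
  angular:
    - [0, 0, 0]
    - [0, 0, 0]
    - [0, 0, 0]
    - [0, 0, 0]
    - [0, 0, 0]
  grip: 0.71

```text
time: 4.2
position: [0.5196, -0.2062, 0.0539]
eef_rot: [0.0, -0.057, 0.998, 0.0]
contact_force: [-0.3, 0.3, 0.0]
gripper_width: 0.287
```

Run:
```python
from h import *
st=manip.read_state();print(st['time'],st['position'],st['contact_force'],st['gripper_width'])
for a in (191.5,186.5,181.5,176.5,171.5,166.5): print(a,rel(*target(a,.054)))
```

```text
4.2 [ 0.5195662  -0.20617981  0.05388344] [-0.25251627  0.26157807  0.03554658] 0.28730524074040564
191.5 ([-0.0022, -0.0098, -0.0002], [0.0, 0.0001, -0.0553])
186.5 ([-0.0015, 0.005, -0.0002], [0.0, 0.0001, 0.0003])
181.5 ([-0.0022, 0.0198, -0.0002], [0.0, 0.0001, 0.0558])
176.5 ([-0.0041, 0.0345, -0.0002], [0.0, 0.0001, 0.1114])
171.5 ([-0.0073, 0.049, -0.0002], [0.0, 0.0001, 0.167])
166.5 ([-0.0118, 0.0631, -0.0002], [0.0, 0.0001, 0.2225])
```

Emit:
apply_moves:
  slide:
    - [-0.0017, 0.0124, 0]
    - [-0.0022, 0.0198, 0]
    - [-0.003, 0.0272, 0]
    - [-0.0041, 0.0345, 0]
    - [-0.0055, 0.042, 0]
    - [-0.0073, 0.049, 0]
    - [-0.0094, 0.056, 0]
    - [-0.0118, 0.063, 0]
    - [-0.0118, 0.063, 0]
    - [-0.0118, 0.063, 0]
    - [-0.0118, 0.063, 0]
    - [-0.0118, 0.063, 0]
    - [-0.0118, 0.063, 0]
    - [-0.0118, 0.063, 0]
    - [-0.0118, 0.063, 0]
    - [-0.0118, 0.063, 0]
    - [-0.0118, 0.063, 0]
  angular:
    - [0, 0, 0.028]
    - [0, 0, 0.056]
    - [0, 0, 0.083]
    - [0, 0, 0.111]
    - [0, 0, 0.139]
    - [0, 0, 0.167]
    - [0, 0, 0.195]
    - [0, 0, 0.2225]
    - [0, 0, 0.2225]
    - [0, 0, 0.2225]
    - [0, 0, 0.2225]
    - [0, 0, 0.2225]
    - [0, 0, 0.2225]
    - [0, 0, 0.2225]
    - [0, 0, 0.2225]
    - [0, 0, 0.2225]
    - [0, 0, 0.2225]

```text
time: 5.9
position: [0.5218, -0.1742, 0.0538]
eef_rot: [0.0, 0.118, 0.993, 0.0]
contact_force: [-0.0, -0.9, 0.2]
gripper_width: 0.288
```

Run:
```python
from h import *
st=manip.read_state();print(st['time'],st['position'],st['contact_force'],st['gripper_width'])
s=manip.snapshot('side')
a=cv2.resize(s['frame'][80:230,210:410],(800,600),interpolation=cv2.INTER_CUBIC); cv2.imwrite('pics/s4.png',a)
s=manip.snapshot('top')
a=cv2.resize(s['frame'][110:230,250:390],(700,600),interpolation=cv2.INTER_CUBIC); cv2.imwrite('pics/t4.png',a)
for a in (166.5,161.5,156.5,151.5,146.5): print(a,rel(*target(a,.054)))
```

```text
5.9 [ 0.52184355 -0.17422829  0.05382167] [-0.03406018 -0.87163726  0.19460974] 0.2882906889668962
166.5 ([0.0, 0.0002, -0.0004], [-0.0, 0.0, -0.0])
161.5 ([-0.0006, 0.015, -0.0004], [-0.0, 0.0, 0.0556])
156.5 ([-0.0025, 0.0297, -0.0004], [-0.0, 0.0, 0.1111])
151.5 ([-0.0058, 0.0442, -0.0004], [0.0, 0.0, 0.1667])
146.5 ([-0.0102, 0.0583, -0.0004], [0.0, 0.0, 0.2222])
```

View pics/s4.png

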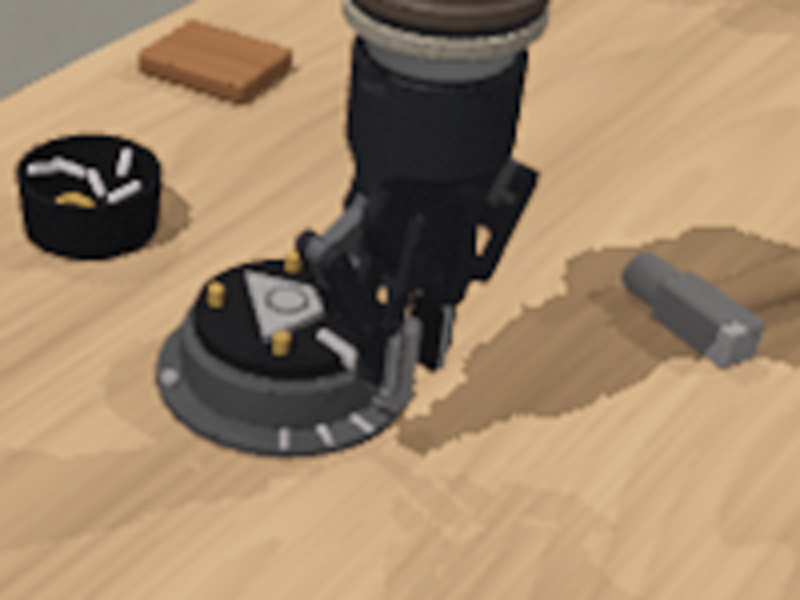

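View pics/t4.png

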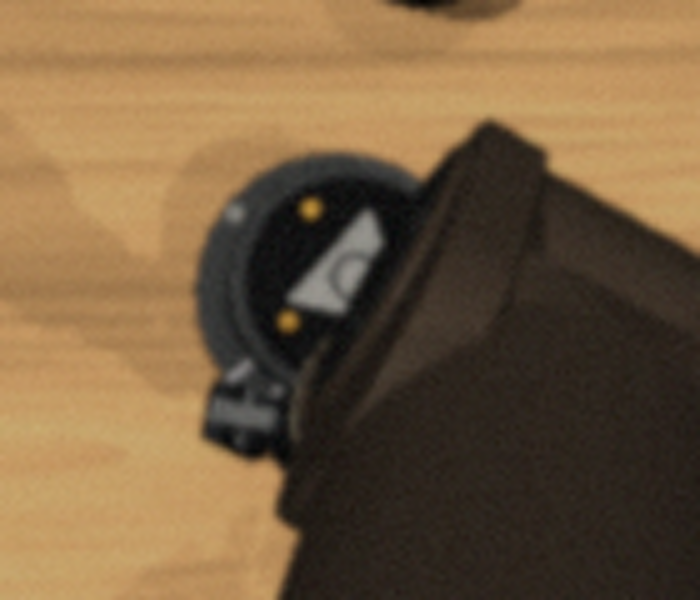

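The table's brass pins turned about 20.5° clockwise, so that was exactly one click, with almost no contact force. I'll hold a little longer, then make the second click.

Emit:
apply_moves:
  slide:
    - [0, 0, 0]
    - [0, 0, 0]
    - [0, 0, 0]
    - [0, 0, 0]
    - [-0.0002, 0.0075, 0]
    - [-0.0006, 0.015, 0]
    - [-0.0014, 0.0225, 0]
    - [-0.0025, 0.0297, 0]
    - [-0.004, 0.037, 0]
    - [-0.0058, 0.0442, 0]
    - [-0.0079, 0.0513, 0]
    - [-0.0102, 0.0583, 0]
    - [-0.0102, 0.0583, 0]
    - [-0.0102, 0.0583, 0]
    - [-0.0102, 0.0583, 0]
    - [-0.0102, 0.0583, 0]
    - [-0.0102, 0.0583, 0]
    - [-0.0102, 0.0583, 0]
    - [-0.0102, 0.0583, 0]
    - [-0.0102, 0.0583, 0]
  angular:
    - [0, 0, 0]
    - [0, 0, 0]
    - [0, 0, 0]
    - [0, 0, 0]
    - [0, 0, 0.028]
    - [0, 0, 0.0556]
    - [0, 0, 0.083]
    - [0, 0, 0.111]
    - [0, 0, 0.139]
    - [0, 0, 0.1667]
    - [0, 0, 0.1944]
    - [0, 0, 0.2222]
    - [0, 0, 0.2222]
    - [0, 0, 0.2222]
    - [0, 0, 0.2222]
    - [0, 0, 0.2222]
    - [0, 0, 0.2222]
    - [0, 0, 0.2222]
    - [0, 0, 0.2222]
    - [0, 0, 0.2222]

```text
time: 8.0
position: [0.5335, -0.1471, 0.0538]
eef_rot: [-0.0, 0.288, 0.958, 0.0]
contact_force: [-0.1, 0.1, -0.9]
gripper_width: 0.288
```

Run:
```python
from h import *
st=manip.read_state();print(st['time'],st['position'],st['contact_force'],st['gripper_width'],st['joints'])
s=manip.snapshot('side')
a=cv2.resize(s['frame'][80:230,210:410],(800,600),interpolation=cv2.INTER_CUBIC); cv2.imwrite('pics/s5.png',a)
s=manip.snapshot('top')
a=cv2.resize(s['frame'][110:230,250:390],(700,600),interpolation=cv2.INTER_CUBIC); cv2.imwrite('pics/t5.png',a)
for a in (146.5,141.5,136.5,131.5,126.5): print(a,rel(*target(a,.054)))
```

```text
8.0 [ 0.53354954 -0.14708474  0.05379906] [-0.09319873  0.10660977 -0.92795743] 0.2877722147555843 [-0.17599154  0.57172321  0.49257743  1.96203776 -0.4058089   0.70535167
  1.55032335]
146.5 ([-0.0, -0.0, -0.0004], [0.0, 0.0, 0.0001])
141.5 ([-0.0007, 0.0148, -0.0004], [0.0, 0.0, 0.0556])
136.5 ([-0.0026, 0.0295, -0.0004], [0.0, 0.0, 0.1112])
131.5 ([-0.0058, 0.044, -0.0004], [0.0, 0.0, 0.1667])
126.5 ([-0.0103, 0.0581, -0.0004], [0.0, 0.0, 0.2223])
```

View pics/s5.png

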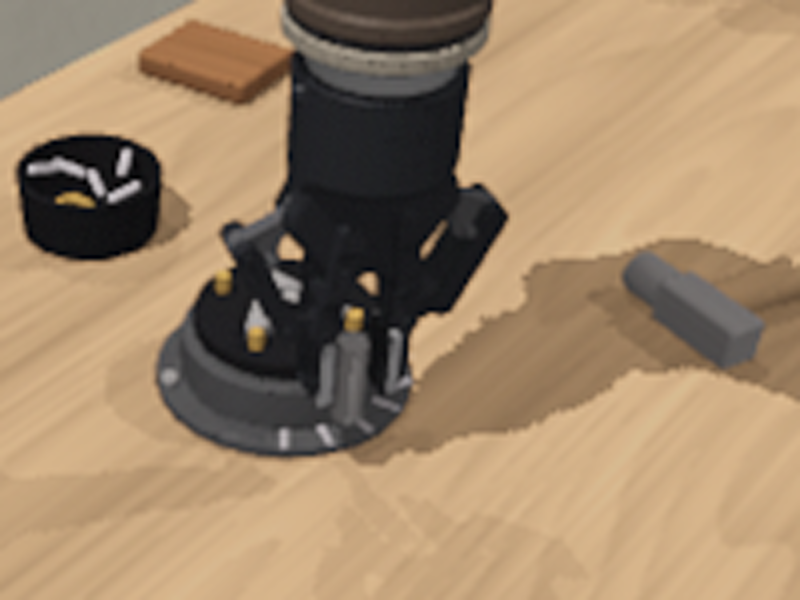

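View pics/t5.png

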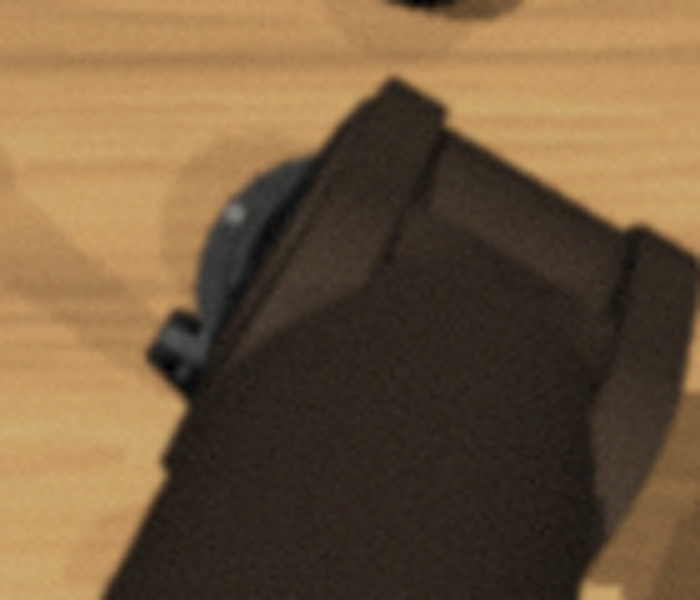

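The side view shows the post at (350, 375), centred between the jaws in the next notch. I'll hold again and make the third click.

Emit:
apply_moves:
  slide:
    - [0, 0, 0]
    - [0, 0, 0]
    - [0, 0, 0]
    - [0, 0, 0]
    - [-0.0002, 0.0075, 0]
    - [-0.0007, 0.0148, 0]
    - [-0.0015, 0.0222, 0]
    - [-0.0026, 0.0295, 0]
    - [-0.004, 0.0368, 0]
    - [-0.0058, 0.044, 0]
    - [-0.0079, 0.0511, 0]
    - [-0.0103, 0.0581, 0]
    - [-0.0103, 0.0581, 0]
    - [-0.0103, 0.0581, 0]
    - [-0.0103, 0.0581, 0]
    - [-0.0103, 0.0581, 0]
    - [-0.0103, 0.0581, 0]
    - [-0.0103, 0.0581, 0]
    - [-0.0103, 0.0581, 0]
    - [-0.0103, 0.0581, 0]
  angular:
    - [0, 0, 0]
    - [0, 0, 0]
    - [0, 0, 0]
    - [0, 0, 0]
    - [0, 0, 0.028]
    - [0, 0, 0.0556]
    - [0, 0, 0.083]
    - [0, 0, 0.111]
    - [0, 0, 0.139]
    - [0, 0, 0.1667]
    - [0, 0, 0.1944]
    - [0, 0, 0.2222]
    - [0, 0, 0.2222]
    - [0, 0, 0.2222]
    - [0, 0, 0.2222]
    - [0, 0, 0.2222]
    - [0, 0, 0.2222]
    - [0, 0, 0.2222]
    - [0, 0, 0.2222]
    - [0, 0, 0.2222]

```text
time: 10.1
position: [0.5539, -0.1257, 0.0538]
eef_rot: [0.0, 0.45, 0.893, 0.0]
contact_force: [-1.0, -0.0, 0.4]
gripper_width: 0.291
```

Run:
```python
from h import *
st=manip.read_state();print(st['time'],st['position'],st['contact_force'],st['gripper_width'],st['joints'])
s=manip.snapshot('side')
a=cv2.resize(s['frame'][80:230,210:410],(800,600),interpolation=cv2.INTER_CUBIC); cv2.imwrite('pics/s6.png',a)
print(rel(*target(126.5,.054)))
```

```text
10.1 [ 0.55392796 -0.12568446  0.05381893] [-0.96759653 -0.00438481  0.40305414] 0.2907873767332982 [-0.28020404  0.61213377  0.59278393  1.9310877  -0.49285     0.74584609
  1.23654947]
([0.0, 0.0, -0.0004], [0.0, -0.0, 0.0001])
```

View pics/s6.png

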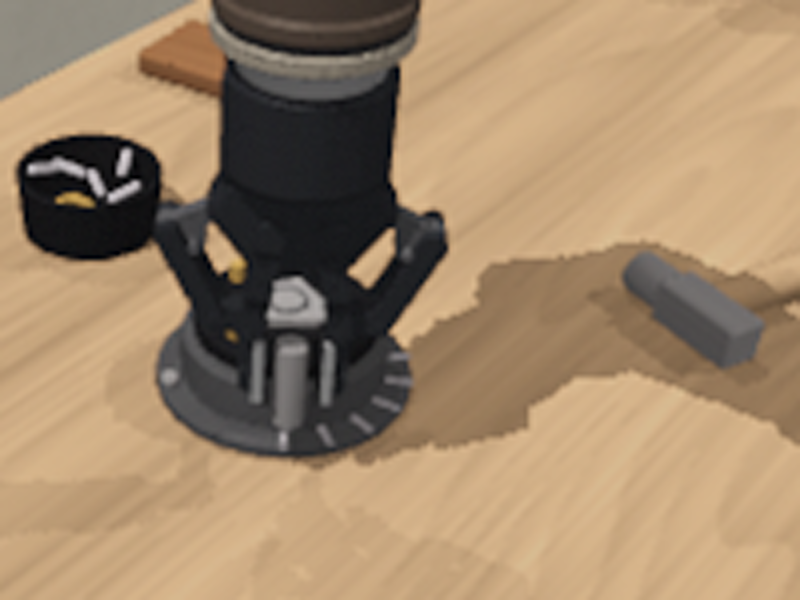

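The post at (290, 385) is centred between the jaws without contact, over the sixth line. I'll hold, open and lift straight up.

Emit:
apply_moves:
  slide:
    - [0, 0, 0]
    - [0, 0, 0]
    - [0, 0, 0]
    - [0, 0, 0]
    - [0, 0, 0]
    - [0, 0, 0]
    - [0, 0, 0]
    - [0, 0, -0.03]
    - [0, 0, -0.08]
    - [0, 0, -0.15]
    - [0, 0, -0.23]
    - [0, 0, -0.3]
    - [0, 0, -0.3]
    - [0, 0, -0.3]
  angular:
    - [0, 0, 0]
    - [0, 0, 0]
    - [0, 0, 0]
    - [0, 0, 0]
    - [0, 0, 0]
    - [0, 0, 0]
    - [0, 0, 0]
    - [0, 0, 0]
    - [0, 0, 0]
    - [0, 0, 0]
    - [0, 0, 0]
    - [0, 0, 0]
    - [0, 0, 0]
    - [0, 0, 0]
  grip: 0.45

```text
time: 11.55
position: [0.5543, -0.1257, 0.2052]
eef_rot: [0.001, 0.45, 0.893, 0.001]
contact_force: [-0.9, -0.4, -1.2]
gripper_width: 0.553
```

Run:
```python
from h import *
st=manip.read_state();print(st['time'],st['position'],st['contact_force'],st['gripper_width'])
s=manip.snapshot('side')
cv2.imwrite('pics/s7.png',s['frame'])
for n in ('shield_block','shield_post','disc_post'):
    for d in manip.spot_point('side',n)[:1]: print(n,d['conf'],d['position'],atz(s,d['position'],0 if 'block' in n else .068))
print([proj(s,target(a,.068)[0]) for a in (146.5,126.5,106.5)])
```

```text
11.55 [ 0.55427203 -0.12573806  0.2051599 ] [-0.94697707 -0.38179428 -1.19056016] 0.5526062909143035
shield_block 0.59 [282.0, 173.9] [ 0.60271351 -0.19370219  0.        ]
disc_post 0.82 [193.5, 244.3] [0.54939196 0.11343821 0.068     ]
[[np.float64(298.0064618008474), np.float64(171.12523729338307)], [np.float64(282.89052423996964), np.float64(172.15203739589265)], [np.float64(267.82337086108157), np.float64(169.9684963580901)]]
```

View pics/s7.png

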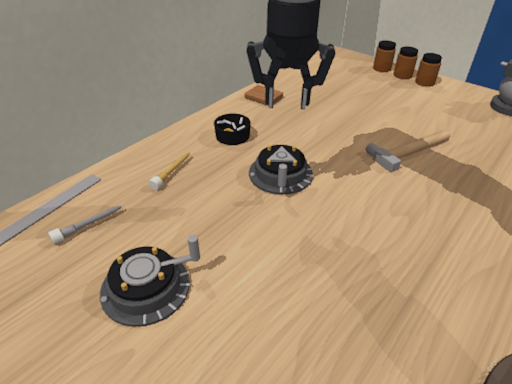

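The post now stands at about (283, 173), against a predicted (282.9, 172) for the third click, and the disc block's post hasn't moved (193, 244). The robot is clear, so I'm handing in.

Run:
```python
from rig import manip
print(manip.finish_job())
```

```text
the job is handed in; nothing more can be done
None
```

I turned the lever of the block with the three-cornered pendant (the right-hand one) three clicks clockwise, from its third notch to its sixth. I then let go of it and handed the job in at about 11.6 s.

- **How it was moved:** I caged the post loosely between the jaws and moved one notch at a time, stopping at least about a second in each. Force readings after each click stayed around 1 N.
- **First click:** the brass pins on the table turned about 20.5°, against 20° for one notch.
- **Second click:** the gripper hid the table from above, so I could only check from the side, where the post stood centred between the jaws.
- **Third click:** after lifting off, the post in the side view was at about (283, 173), against (283, 172) predicted for the third click.
- **Release:** the gripper was about 12 cm above the post and touching nothing.
- **Other block:** the disc block's post was where it started, at (193, 244) in the side view.

One check failed: in the last picture the network did not report the pendant block's post, so I read its final position from the picture by eye.

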